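# Fit the loose crank to the vice and clamp the pulley

### The job

Fetch the loose red crank and seat its socket fully down over the hex drive hidden inside the collar of the blue vice. Then turn the crank clockwise (seen from above) to its stop, so that the moving jaw clamps the pulley tight in the V jaw. Leave the crank on the drive, let go of it, and do not push the other things on the bench about.

Things in the scene. Friction and masses are not known exactly. Their poses are not given: they have to be found in the camera images.
- crank: Loose balanced crank, 0.4 to 0.65 kg, standing on its hub, socket down. Origin at the centre of the socket's mouth (hub's underside), z up, x along the red arm to the knob. Steel hub 44 mm across, z 0 to 34 mm; hex socket in its underside 30 mm across flats, 24 mm deep, corners at 0, 60, 120... degrees from x. Arm 20 mm wide, z 34 to 46 mm, x -40 to 100 mm; 30 mm steel ball at x -45 mm.
- grip_block (a point): Centre of the red block on top of the crank's hub, by which to lift and seat it: 40 mm along the crank's x, 26 mm wide in y, 30 mm tall, top 76 mm above the crank's origin, this point 61 mm above it. The arm below the block is narrower (20 mm). The crank's centre of mass is within 5 mm of the hub's axis. If it has entered the hex but sticks, let go: it rights itself and drops.
- knob (a point): Middle of the crank's black upright knob, 26 mm across, 45 mm tall; this point is 72 mm above the crank's origin and 95 mm from the hub's axis along the crank's x. The knob spins freely on its post, so it can be gripped with a fixed hand orientation while it is led round its circle. The point spins with the knob.
- vice: Low blue and grey vice, fixed to the bench, 96 mm wide (x), y from -46 to +190 mm. Origin on the worktop right under the upright drive axis, z up; the jaws lie on the +y side. Bed 16 mm above the worktop; gear housing 72 x 72 mm round the drive axis, top at 40 mm; the jaws are no higher than 51 mm, so the seated crank's arm sweeps clear all the way round.
- drive (a point): On the drive axis at the foot of the hex, on the housing's top; z up. The fully seated crank's origin is here. Seated, turning clockwise seen from above closes the jaw, 10 mm per radian, until a hard stop after 1.4 to 2.8 rad with the slack. The drive is stiff (0.25 to 0.45 N m, 3 to 5 N at the knob) and stays where it is left; the upright crank may rock by a few degrees.
- hex_tip (a point): Top of the steel hex, 20 mm above drive. It is 28 mm across flats, the top 7 mm tapered to 21 mm. Its angle varies and is not given. Out of line, the crank stops 5 to 20 mm above its seat: lift slightly, turn it some 8 degrees and press down again with 5 to 10 N till it drops. It goes on every 60 degrees, with about 8 degrees of slack either way; any of the six will do.
- collar (a point): Centre of the rim of the round dark collar that hides the hex: 49 mm inside, 61 mm outside; rim 66 mm above the worktop, 26 mm above drive, 6 mm above the hex's tip. The hub goes inside it.
- vice_pad: Sprung steel face plate on the moving jaw, 70 mm wide (x), 30 mm tall, 6 mm thick; its axes are those of the vice, and it closes towards the vice's +y. It gives up to 6 mm on its springs (4.5 N at first, 10 N or so at the crank's stop).
- jaw_face (a point): Centre of the front of that face plate, which touches the pulley.
- pulley: Loose brown belt pulley, 68 mm across, 24 mm tall, lying flat on the vice's bed in front of the V jaw. Origin at the centre of its underside.
- nest (a point): Where the pulley's origin is when the pulley is home, touching both faces of the fixed V jaw; on the bed, 122 mm along the vice's y from the drive axis.
- pliers: Red pliers, bystander, 49 x 190 x 14 mm, lying on the bench; origin under its middle.
- tape_measure: Yellow and black tape measure, bystander, 38 x 88 x 66 mm; origin under its middle.
- screwdriver_3: Yellow-handled screwdriver, bystander, 181 mm long, at the front of the bench; origin under its middle.
- wrench_1: Combination spanner, bystander, 208 mm long, at the front of the bench; origin under its middle.
Things that resemble listed ones, but are neither listed nor needed, are in the scene too. Of the things like the pulley, leave any that is orange; of the rest the smaller one is meant. There is more than one size of the crank; the job needs the larger.

How it is judged (in metres and radians):
On the way:
1. the crank is fully seated on the hex, before the jaw grips the pulley (horizontal distance between crank and drive below 0.005 m and z of crank in the frame of drive below 0.005 m and angle between crank's own z axis and vertical below 0.12 rad and contact force between vice_pad and pulley below 2 N), for 0.2 s.
At the end, for the whole second after the job is handed in: Crank at rest on the hex: origin within 5 mm of the drive site sideways, under 5 mm above it, tilt under 0.12 rad. The sprung face presses the pulley with over 6.5 N; it is flat (under 0.1 rad) and within 5 mm of its nest (horizontal distance between crank and drive below 0.005 m and z of crank in the frame of drive below 0.005 m and angle between crank's own z axis and vertical below 0.12 rad and contact force between vice_pad and pulley above 6.5 N and horizontal distance between pulley and nest below 0.005 m and angle between pulley's own z axis and vertical below 0.1 rad and linear speed of crank below 0.02 m/s); the robot touches nothing.
It fails at once if the pliers is pushed more than 30 mm (distance of pliers from where it was at the start of the episode above 0.03 m).
It fails at once if the tape measure is pushed more than 30 mm (distance of tape_measure from where it was at the start of the episode above 0.03 m).
It fails at once if the screwdriver is pushed more than 30 mm (distance of screwdriver_3 from where it was at the start of the episode above 0.03 m).
It fails at once if the spanner is pushed more than 30 mm (distance of wrench_1 from where it was at the start of the episode above 0.03 m).
It also fails if it takes over 64 s, if anything falls off the work surface, if the arm or the gripper's body presses on something with over 40 N, if the wrist force passes 120 N, or if a joint passes its speed limit or range.

### The arm

A 6-joint arm with a two-finger parallel gripper is mounted at the origin on a cart in front of the work surface, level with it; the furniture and walls round the work are solid. World frame = base frame: x ahead of the robot, y to its left, z up, the work surface at z = 0. Lengths are in mm, angles in rad, forces in N, time in s.
With the tool pointing down it reaches from about 350 to 775 mm from the base axis. Payload 7.3 kg.
Tool frame: the origin (TCP) lies midway between the tips of the shut fingers; the grasp point (between the pads) lies 19 mm behind it; z points along the fingers, y is the line along which they close (so a half turn about z gives the same grasp; the last joint's range is limited). The gripper opens to 92 mm and grips with 3 to 60 N. Pads are 19 mm wide; open, the fingers measure 130 mm over their backs; the gripper's body (75 mm by 190 mm) begins 47 mm behind the grasp point.
Start: joints at [1.138, 0.342, 1.524, -0, 1.275, -0.146], TCP at [148.499, 503.58, 226.741] pointing down, gripper open.
Joint ranges: [-2.53, 2.53], [-0.77, 2.02], [0.04, 2.7], [-1, 4.14], [0.28, 2.66], [-3.11, 3.11]. Speed limits (rad/s): [2.57, 2.57, 3.14, 3.14, 3.14, 3.14].

### API

Orientations are given as [roll, pitch, yaw] about the fixed x, y, z axes, in that order (R = Rz(yaw) Ry(pitch) Rx(roll)).
In Python, from plant import bot gives the robot as it stands.
- The arm moves only by the tool jog_arm, never from a script. Its arguments are lists of equal length, an entry for each row: "dp": the shift along the tool's x, y, z in m, a list of three; "twist": the turn about the tool's z in degrees. A call has 1 to 10 rows; each row shifts and turns the commanded pose from where the row before left it, along the tool's axes as they then stand; what a row does not reach is not made up. A row lasts 1/8 s, in which the tool goes at most 62.5 mm and 10.7 degrees, less where a joint would pass 70% of its speed; a pose out of reach is approached as far as the arm can. A call is refused whole if a number of a shift passes 0.0625 or a number of a turn 10.7, either way. A call with a gripper value outside its range is refused whole. "jaw" is the finger opening in m, from 0 to 0.0918, set as the call begins (left out, the last holds). The fingers move at their own pace and stop on an object; the grip force is fixed at half the most. Time passes only in rows, so rows that do not move let the fingers close. It gives the time, the measured TCP pose, the force, the opening and the grip force at its end, in the units of the state.
- bot.get_obs(): the state, without advancing time (a new reading comes with each control period).
- bot.capture(name): name is "scene" or "top" or "wrist"; returns the picture (400x640x3 uint8, blue, green, red); there is no depth.
- bot.camera_params(name): a dict with "fx", "fy", "cx", "cy" (pixels), "R" (3x3) and "t" (3): a world point X has camera coordinates R X + t. Camera axes: x right, y down, z forward; pixel columns grow to the right and rows downward; lengths in mm; the calibration is good to about 2 mm. A picture is of the moment at which its call begins: read the wrist's pose just before it. camera_params takes no time and is no camera call; for the wrist camera it gives the pose at the moment of the call.
- bot.close_job(): hands the job in; it is judged then, once.
Trained networks look in the newest picture that a camera, given by its name, has taken for a name from the list of things; names that differ only in an ending like _2 or _b are one class to them, and where a whole thing is asked for, a point or a joint stands for the part that bears it (a point fixed in the world has none). Each returns a list of dicts, best first, with "confidence" (0 to 1); they miss things now and then, are a little off and sometimes report something else, mostly with a low value. They report only what shows in the picture. A call takes as long as a camera call. They do not tell look-alikes from the thing itself.
- bot.find_in(camera, label): "bbox" ([centre column, centre row, width, height] in pixels, round what is visible of it).
- bot.masks_of(camera, label): "pixels" (400x640 bool, what is visible of it) and "bbox" ([centre column, centre row, width, height] in pixels, round what is visible of it).
The state is a dict: "time": time; "joint_positions": joint angles; "dq": joint speeds; "tau": joint torques, N m; "tool_pos": TCP position; "tcp_rot": TCP orientation; "contact_force": force on the tool from outside, world axes, zero at the start; "moment": the same for the moment, N m; "grip_width": finger opening in mm; "finger_force": force on a finger pad.
Only numpy, scipy, OpenCV 4.12 (cv2) and the standard library are available. Lean on these libraries where they do the work, as an engineer would, in place of code of your own. Each camera call takes 0.05 s, during which the arm holds its last target. There are 200 camera calls.

## Working session

There is one attempt and no reset: what is moved stays moved. The work goes in short steps, Python scripts to look and compute and a tool call to move; the robot and the scene stay as the last step left them, time stands still between calls to the robot, and variables do not carry over. Pictures are saved under pics/ and viewed, at most 10 in all, crops included, and the job is handed in when it is done.

Besides the shell and the picture viewer there is one more tool, called by a JSON object that holds its "api" and its "payload", one argument or row to a line. jog_arm: Moves the arm, as the interface text tells. Its arguments: {"type":"object","properties":{"dp":{"type":"array"},"twist":{"type":"array"},"jaw":{"type":"number"}},"required":["dp","twist"]}

```bash
mkdir -p pics
cat > h.py <<'E'
import numpy as np, cv2
from plant import bot
def ray(cam,u,v,z,P=None):
    P=P or bot.camera_params(cam);R=np.array(P['R']);t=np.array(P['t']).ravel()
    d=R.T@np.array([(u-P['cx'])/P['fx'],(v-P['cy'])/P['fy'],1]);c=-R.T@t
    return c+d*(z-c[2])/d[2]
def proj(cam,X,P=None):
    P=P or bot.camera_params(cam);c=np.array(P['R'])@np.array(X,float)+np.array(P['t']).ravel()
    return np.array([P['fx']*c[0]/c[2]+P['cx'],P['fy']*c[1]/c[2]+P['cy']])
E
python3 - <<'E'
from h import *
a=bot.capture('top');b=bot.capture('scene')
cv2.imwrite('pics/a.png',a);cv2.imwrite('pics/b.png',b)
for cam in ('top','scene'):
    P=bot.camera_params(cam);print(cam,-np.array(P['R']).T@np.array(P['t']).ravel(),P['fx'])
for l,z in (('crank',40),('grip_block',61),('knob',72),('vice',20),('collar',66),('pulley',30),('vice_pad',40)):
  for d in bot.find_in('top',l):
    print(l,round(d['confidence'],2),np.round(d['bbox']),np.round(ray('top',*d['bbox'][:2],z)))
print(bot.get_obs()['tool_pos'],bot.get_obs()['tcp_rot'])
E
```

```text
top [ 387.47641234   50.51876368 1300.47140267] 378.31422349320735
scene [-208.90057733 -592.5583113   611.20023248] 379.0513028104641
crank 0.81 [437. 211.  22.  46.] [ 505. -319.   40.]
crank 0.48 [388. 204.  34.  20.] [ 529. -157.   40.]
grip_block 0.9 [434. 210.  21.  53.] [ 507. -301.   61.]
grip_block 0.5 [389. 205.  33.  21.] [ 524. -156.   61.]
knob 0.58 [431. 189.   9.   2.] [ 573. -293.   72.]
vice 0.91 [314. 202.  70.  32.] [536.  91.  20.]
collar 0.61 [312. 206.  72.  31.] [519.  98.  66.]
pulley 0.86 [260. 207.  22.  15.] [520. 275.  30.]
pulley 0.69 [300. 204.  22.  21.] [530. 140.  30.]
pulley 0.69 [263. 240.  31.  32.] [406. 264.  30.]
vice_pad 0.59 [316. 203.   4.  24.] [530.  87.  40.]
[148.47745473 503.55371402 226.67386458] [-3.14157284e+00 -1.75619627e-05  2.85479668e+00]
```

View pics/a.png

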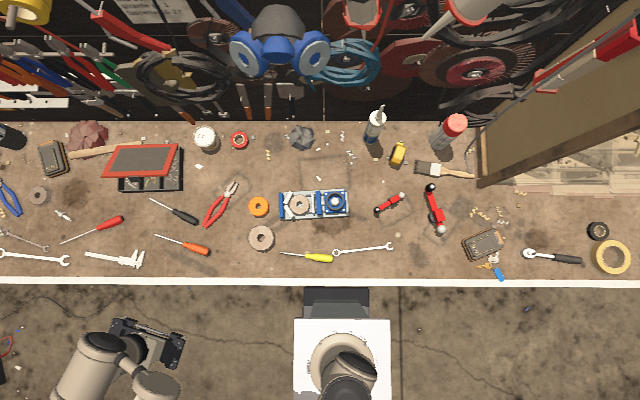

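View pics/b.png

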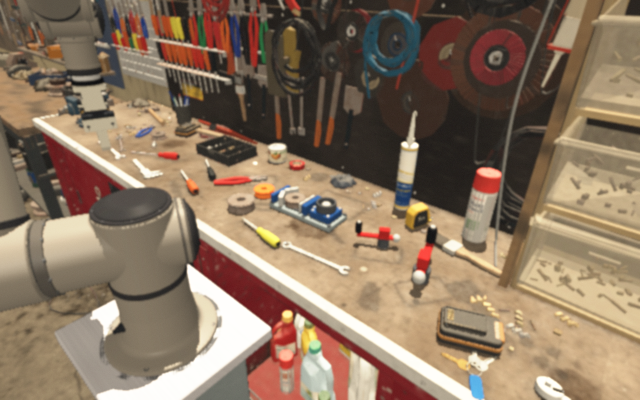

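Crank candidates in the top view are the long crank at (434,210) and the short one at (388,204). I choose the long one: its knob and ball are about 140 mm apart. Pulley candidates are the orange one at (259,206), the large brown one at (262,238) and the smaller brown one in the vice at (300,204), which is the one meant. The drive collar is at (335,202). I'll check these in a close crop.

Run:
```python
from h import *
a=cv2.imread('pics/a.png')[165:265,235:465]
cv2.imwrite('pics/c.png',cv2.resize(a,(782,340),interpolation=cv2.INTER_CUBIC))
P=bot.camera_params('top')
for n,u,v,z in (('knob',431,188,90),('ball',440,230,40),('sknob',377,213,80),('sball',402,195,35),('collar',335,202,66),('pul',300,204,40)): print(n,np.round(ray('top',u,v,z,P)))
P=bot.camera_params('wrist');R=np.array(P['R']);print(np.round(-R.T@np.array(P['t']).ravel()),np.round(R,2),P['fx'])
```

```text
knob [ 575. -287.   90.]
ball [ 442. -325.   40.]
sknob [ 494. -113.   80.]
sball [ 559. -204.   35.]
collar [532.  22.  66.]
pul [528. 139.  40.]
[ 70. 527. 386.] [[ 0.28  0.96 -0.  ]
 [ 0.91 -0.27  0.3 ]
 [ 0.29 -0.09 -0.95]] 343.6928119142105
```

View pics/c.png

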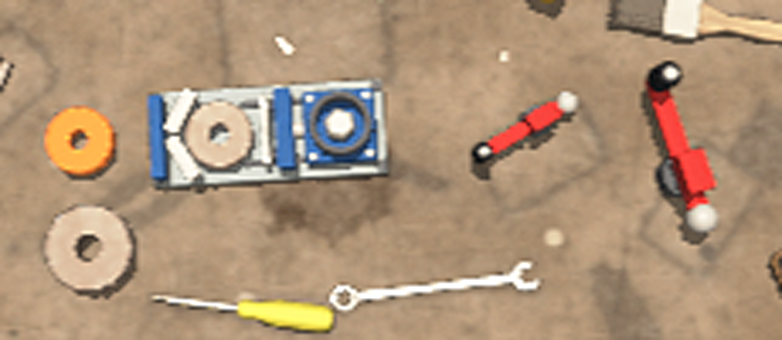

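{"api": "jog_arm", "payload": {
  "dp": [
    [-0.047,-0.025,-0.01],
    [-0.047,-0.025,-0.01],
    [-0.047,-0.025,-0.01],
    [-0.047,-0.025,-0.01],
    [-0.047,-0.025,-0.01],
    [-0.047,-0.025,-0.01],
    [-0.047,-0.025,-0.01],
    [-0.047,-0.025,-0.01]
  ],
  "twist": [0,0,0,0,0,0,0,0],
  "jaw": 0.0918
}}

```text
time: 1.45
tool_pos: [453.6, 204.0, 307.3]
tcp_rot: [3.141, 0.0, 2.855]
contact_force: [0.7, 0.5, 0.5]
grip_width: 92.1
finger_force: 0.0
```

The crop confirms the choice. The long crank has its knob at (665,77) and ball at (702,217), and the vice hex shows at (340,123). I'll measure the vice on the way past.

{"api": "jog_arm", "payload": {
  "dp": [
    [-0.019,-0.035,0],
    [-0.019,-0.035,0],
    [-0.019,-0.035,0],
    [-0.019,-0.035,0],
    [0,0,0],
    [0,0,0]
  ],
  "twist": [0,0,0,0,0,0]
}}

```text
time: 2.2
tool_pos: [485.7, 50.0, 306.7]
tcp_rot: [3.141, -0.0, 2.854]
contact_force: [0.4, 0.2, 0.3]
grip_width: 91.3
finger_force: 0.0
```

Run:
```python
from h import *
import json
P=bot.camera_params('wrist');a=bot.capture('wrist')
cv2.imwrite('pics/w1.png',a)
json.dump({k:np.array(P[k]).tolist() for k in ('fx','fy','cx','cy','R','t')},open('pw1.json','w'))
for l,z in (('collar',66),('pulley',40),('vice',20),('vice_pad',40),('hex_tip',60)):
  for d in bot.find_in('wrist',l):
    print(l,round(d['confidence'],2),np.round(d['bbox'],1),np.round(ray('wrist',*d['bbox'][:2],z,P),1))
```

```text
collar 0.69 [365.  173.2 190.3 119.1] [519.6  97.2  66. ]
pulley 0.86 [482.6  42.5  75.8  78.1] [415.8 264.8  40. ]
pulley 0.81 [502.6 131.4  58.5  51.8] [523.3 273.9  40. ]
pulley 0.77 [397.6 164.8  54.3  51.8] [527.9 141.   40. ]
vice 0.86 [366.1 172.5 192.9 117.6] [531.9 101.6  20. ]
vice 0.57 [600.   99.8  80.  146.7] [523.7 405.3  20. ]
vice_pad 0.96 [363.8 177.9  28.1  53.5] [532.4  95.8  40. ]
hex_tip 0.58 [363.6 171.1 193.1 116.1] [518.2  96.6  60. ]
```

View pics/w1.png

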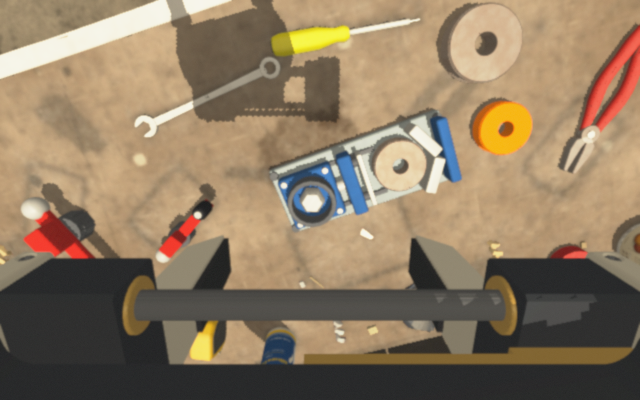

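The wrist view shows the collar at about (312,201) with the bright hex inside it, the pulley at (400,164), the large crank's ball at (34,210) and the small crank at (185,230). Next I'll refine the collar and hex positions.

```bash
cat >> h.py <<'E'
def collar(a,P,zc=66,g=(312,201)):
    # outer rim: fit the dark ring's ellipse
    g0=[int(g[0]),int(g[1])]
    c=a[g0[1]-40:g0[1]+40,g0[0]-40:g0[0]+40];big=cv2.resize(c,None,fx=4,fy=4,interpolation=cv2.INTER_CUBIC)
    hsv=cv2.cvtColor(big,cv2.COLOR_BGR2HSV);m=((hsv[...,2]<110)&(hsv[...,1]<110)).astype(np.uint8)*255
    m=cv2.morphologyEx(m,cv2.MORPH_OPEN,np.ones((5,5)));return big,m,hsv
E
python3 - <<'E'
from h import *
import json
P=json.load(open('pw1.json'));a=cv2.imread('pics/w1.png')
big,m,hsv=collar(a,P)
# hex: bright
h=((hsv[...,2]>170)&(hsv[...,1]<60)).astype(np.uint8)*255
out=np.hstack([big,cv2.cvtColor(m,cv2.COLOR_GRAY2BGR)]);cv2.imwrite('pics/c2.png',out)
def toW(pts,z): return np.array([ray('w',312-40+(u+.5)/4-.5,201-40+(v+.5)/4-.5,z,P) for u,v in pts])
for nm,mm,z in (('ring',m,66),('hex',h,60)):
  for c in cv2.findContours(mm,cv2.RETR_LIST,cv2.CHAIN_APPROX_NONE)[0]:
    if cv2.contourArea(c)>800:
      W=toW(c[:,0],z)[:,:2].astype(np.float32);(e,ax,an)=cv2.fitEllipse(W);print(nm,cv2.contourArea(c),np.round(e,1),np.round(ax,1),round(an))
      if nm=='hex':
        q=W-W.mean(0); r=np.hypot(*q.T);t=np.arctan2(q[:,1],q[:,0])
        print('hex R',r.min(),r.max(),'phase deg',np.degrees(np.angle((r*np.exp(6j*t)).sum()))/6)
# vice yaw
bot.capture('wrist');Pn=bot.camera_params('wrist')
for d in bot.masks_of('wrist','vice')[:1]:
  ys,xs=np.nonzero(d['pixels']);W=np.array([ray('w',x,y,20,Pn)[:2] for x,y in zip(xs,ys)],np.float32);print('vice',cv2.minAreaRect(W))
for d in bot.masks_of('wrist','pulley'):
  ys,xs=np.nonzero(d['pixels']);W=np.array([ray('w',x,y,40,Pn)[:2] for x,y in zip(xs,ys)],np.float32);print('pulley',cv2.minEnclosingCircle(W))
E
```

```text
ring 5187.5 [535.   25.4] [47.9 54.8] 78
ring 3799.5 [574.7  15.3] [ 79.7 142. ] 75
ring 1356.0 [493.8  22.4] [ 3.6 67.4] 3
ring 990.5 [480.6   3.8] [ 4.6 32.4] 4
hex 2099.5 [562.1  57. ] [12.6 32.3] 10
hex R 1.4316034 19.27879 phase deg -8.411497
hex 4802.0 [539.  25.] [24.4 26.1] 12
hex R 11.48204 13.79781 phase deg 14.063117
hex 1805.0 [533.3  65.3] [ 8.8 28.7] 94
hex R 3.2153676 13.189957 phase deg -23.009687
hex 2693.0 [526.7  -9.7] [ 5.1 97.7] 93
hex R 2.1358504 32.13981 phase deg 3.042432
hex 1019.0 [507.6  63.7] [ 7.5 17. ] 94
hex R 3.1883626 7.7640357 phase deg -25.223595
hex 2288.0 [487.8  14.1] [ 6.4 54.7] 3
hex R 2.0225995 24.50041 phase deg -29.73153
vice ((536.2421875, 99.40215301513672), (108.52838134765625, 242.20452880859375), 3.2644691467285156)
pulley ((417.64190673828125, 262.4449768066406), 45.656497955322266)
pulley ((528.2984008789062, 140.89674377441406), 35.75669479370117)
pulley ((532.0199584960938, 98.52362060546875), 122.37307739257812)
pulley ((519.9141845703125, 272.7946472167969), 36.06326675415039)
```

View pics/c2.png

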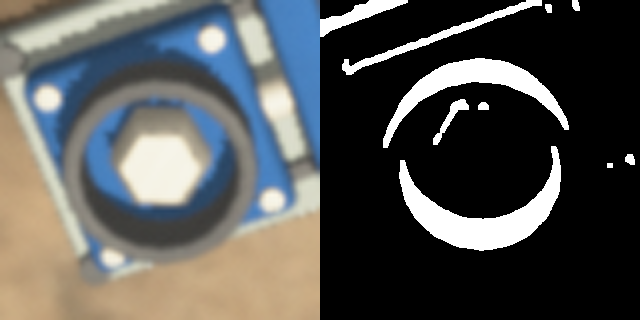

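{"api": "jog_arm", "payload": {
  "dp": [
    [-0.012,-0.057,0],
    [-0.012,-0.057,0],
    [-0.012,-0.057,0],
    [-0.012,-0.057,0],
    [-0.012,-0.057,0],
    [-0.012,-0.057,0],
    [0,0,0]
  ],
  "twist": [0,0,0,0,0,0,0]
}}

```text
time: 3.52
tool_pos: [457.3, -302.3, 305.7]
tcp_rot: [-3.141, -0.001, 2.85]
contact_force: [0.1, 0.2, 0.2]
grip_width: 91.7
finger_force: 0.0
```

The crop shows the collar rim centred near (160,170) in crop pixels, with the hex corners pointing left and right. That puts the hex phase at about 14° mod 60. Next is the crank.

Run:
```python
from h import *
import json
P=json.load(open('pw1.json'))
for v in (168,170,172): print('rim',np.round(ray('w',272+160/4-.4,161+v/4-.4,66,P),1))
P=bot.camera_params('wrist');a=bot.capture('wrist');cv2.imwrite('pics/w2.png',a)
json.dump({k:np.array(P[k]).tolist() for k in ('fx','fy','cx','cy','R','t')},open('pw2.json','w'))
for l,z in (('grip_block',76),('knob',72),('crank',40)):
  for d in bot.find_in('wrist',l):
    print(l,round(d['confidence'],2),np.round(d['bbox'],1),np.round(ray('wrist',*d['bbox'][:2],z,P),1))
```

```text
rim [537.2  25.1  66. ]
rim [537.8  24.9  66. ]
rim [538.4  24.7  66. ]
grip_block 0.98 [329.4 203.7  87.1 126.9] [ 512.3 -306.2   76. ]
grip_block 0.68 [450.5 176.9  87.7  72.2] [ 521.  -161.4   76. ]
knob 0.83 [482.2 152.3  24.8  15.5] [ 503.8 -120.    72. ]
knob 0.71 [359.9 251.6  23.9  26.3] [ 586.4 -287.3   72. ]
crank 0.93 [451.  180.4  93.   69.4] [ 538.8 -150.8   40. ]
crank 0.71 [329.2 203.4  88.5 119.6] [ 524.1 -308.9   40. ]
```

View pics/w2.png

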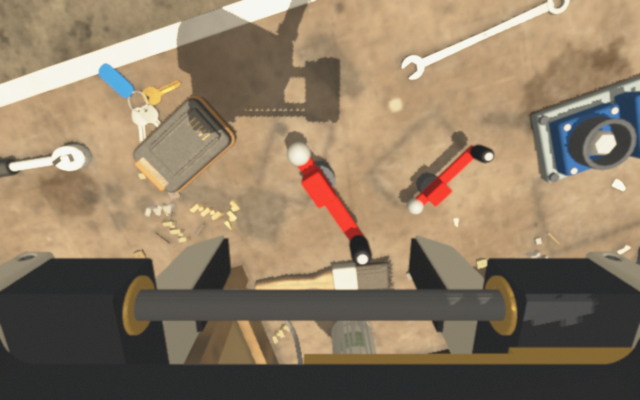

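The wrist view shows the large crank with its ball at (298,154), its block at about (317,190) and its knob top at (362,257).

Run:
```python
from h import *
import json
P=json.load(open('pw2.json'));a=cv2.imread('pics/w2.png')
b=ray('w',298,154,40,P);k=ray('w',362,257,94,P);print(b,k,np.linalg.norm((k-b)[:2]))
d=(k-b)[:2];print('yaw',np.degrees(np.arctan2(d[1],d[0])),'hub',b[:2]+45*d/np.linalg.norm(d), k[:2]-95*d/np.linalg.norm(d))
hsv=cv2.cvtColor(a,cv2.COLOR_BGR2HSV)
x0,y0=280,135
c=cv2.resize(a[y0:y0+140,x0:x0+110],None,fx=4,fy=4,interpolation=cv2.INTER_CUBIC)
th=np.arctan2(d[1],d[0])
h=b[:2]+45*d/np.linalg.norm(d)
for (sx,sy) in [(0,0)]:
  R=np.array([[np.cos(th),-np.sin(th)],[np.sin(th),np.cos(th)]])
  for z in (76,46):
    pts=[proj('w',[*(h+R@np.array(q)),z],P) for q in ((-20,-13),(20,-13),(20,13),(-20,13))]
    pp=np.array([[(u-x0+.5)*4,(v-y0+.5)*4] for u,v in pts],int);cv2.polylines(c,[pp],True,(0,255,0) if z==76 else (255,0,0),1)
cv2.imwrite('pics/c3.png',c)
```

```text
[ 450.12502295 -328.04715928   40.        ] [ 582.44583558 -286.24525463   94.        ] 138.7666987688523
yaw 17.53201954643839 hub [ 493.03471685 -314.49141625] [ 491.858704   -314.86293435]
```

View pics/c3.png

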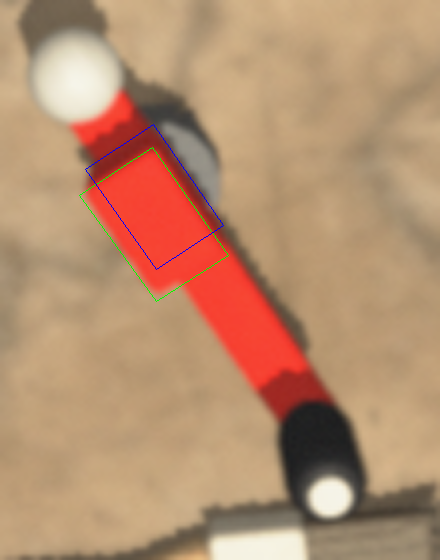

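{"api": "jog_arm", "payload": {
  "dp": [
    [-0.0187,-0.0009,0.02],
    [-0.0186,-0.0009,0.02],
    [0,0,0.03],
    [0,0,0.03],
    [0,0,0.03],
    [0,0,0.03],
    [0,0,0.02],
    [0,0,0]
  ],
  "twist": [0,0,-7,-7,-7,-7,-6.2,0]
}}

```text
time: 4.72
tool_pos: [493.3, -309.0, 125.7]
tcp_rot: [3.139, -0.001, -2.83]
contact_force: [-1.0, -0.1, 1.8]
grip_width: 92.0
finger_force: 0.0
```

{"api": "jog_arm", "payload": {
  "dp": [
    [0.0025,-0.005,0.02],
    [0,0,0.01],
    [0,0,0]
  ],
  "twist": [0,0,0]
}}

```text
time: 5.1
tool_pos: [492.7, -316.0, 96.9]
tcp_rot: [3.141, -0.0, -2.832]
contact_force: [-0.8, -0.4, 0.6]
grip_width: 91.7
finger_force: 0.0
```

{"api": "jog_arm", "payload": {
  "dp": [
    [0,0.001,0.02],
    [0,0,0.02],
    [0,0,0.013],
    [0,0,0]
  ],
  "twist": [0,0,0,0]
}}

```text
time: 5.6
tool_pos: [492.1, -315.3, 43.4]
tcp_rot: [3.141, -0.001, -2.832]
contact_force: [0.2, 0.5, 0.4]
grip_width: 91.9
finger_force: 0.0
```

{"api": "jog_arm", "payload": {
  "dp": [
    [0,0,0],
    [0,0,0],
    [0,0,0],
    [0,0,0],
    [0,0,0],
    [0,0,0]
  ],
  "twist": [0,0,0,0,0,0],
  "jaw": 0.01
}}

```text
time: 6.35
tool_pos: [492.3, -315.6, 43.7]
tcp_rot: [3.141, 0.0, -2.832]
contact_force: [-0.6, 0.7, 0.4]
grip_width: 36.2
finger_force: 0.0
```

{"api": "jog_arm", "payload": {
  "dp": [
    [0,0,-0.01],
    [0,0,-0.04],
    [0,0,-0.05],
    [0,0,-0.04],
    [0,0,0]
  ],
  "twist": [0,0,0,0,0]
}}

```text
time: 6.98
tool_pos: [493.5, -316.6, 186.9]
tcp_rot: [-3.136, 0.004, -2.831]
contact_force: [-0.8, 0.1, -5.2]
grip_width: 25.8
finger_force: 29.9
```

{"api": "jog_arm", "payload": {
  "dp": [
    [-0.01,0.02,0],
    [-0.0205,0.0436,0],
    [-0.0205,0.0436,0],
    [-0.0205,0.0436,0],
    [-0.0205,0.0436,0],
    [-0.0205,0.0436,0],
    [-0.0205,0.0436,0],
    [-0.01,0.02,0],
    [0,0,0],
    [0,0,0]
  ],
  "twist": [0,0,0,0,0,0,0,0,0,0]
}}

```text
time: 8.22
tool_pos: [535.4, 15.3, 182.4]
tcp_rot: [3.141, -0.003, -2.831]
contact_force: [0.6, -0.7, -5.7]
grip_width: 25.8
finger_force: 29.9
```

Run:
```python
from h import *
import json
P=bot.camera_params('wrist');a=bot.capture('wrist');o=bot.get_obs();print(o['tool_pos'],o['tcp_rot'])
b=bot.capture('scene');S=bot.camera_params('scene')
p=o['tool_pos'];u,v=proj('scene',p,S).astype(int);print(u,v)
c=cv2.resize(b[v-45:v+75,u-70:u+70],(560,480),interpolation=cv2.INTER_CUBIC)
w=cv2.resize(a,(640,400))
out=np.zeros((480,800,3),np.uint8);out[:,:420]=c[:,70:490];out[:300,420:]=cv2.resize(a[0:400,100:607],(380,300));cv2.imwrite('pics/d.png',out);cv2.imwrite('pics/wd.png',a);cv2.imwrite('pics/sd.png',b)
json.dump({k:np.array(P[k]).tolist() for k in ('fx','fy','cx','cy','R','t')},open('pwd.json','w'))
```

```text
[535.66843502  14.79818567 182.70893615] [ 3.14090610e+00 -2.00077310e-03 -2.83193237e+00]
328 165
```

View pics/d.png

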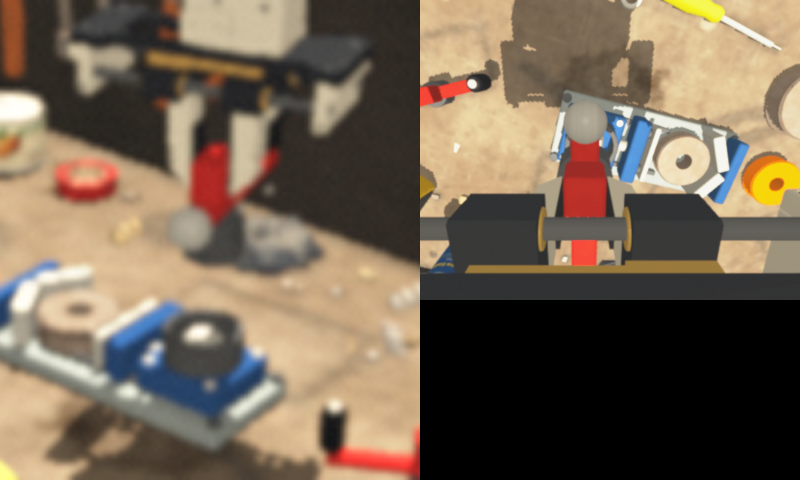

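Run:
```python
from h import *
import json
P=json.load(open('pwd.json'));S=bot.camera_params('scene')
a=cv2.imread('pics/wd.png');b=cv2.imread('pics/sd.png')
def blob(im,x,y,r,s):
    c=im[y-r:y+r,x-r:x+r];h=cv2.cvtColor(c,cv2.COLOR_BGR2HSV);m=((h[...,1]<s)&(h[...,2]>60)&(h[...,2]<190)).astype(np.uint8)
    n,l,st,ce=cv2.connectedComponentsWithStats(m,connectivity=4);i=1+np.argmax(st[1:,4]);return ce[i]+[x-r,y-r],st[i]
print(blob(a,321,164,40,40),blob(b,323,177,12,60))
def mat(P): return np.array([[P['fx'],0,P['cx']],[0,P['fy'],P['cy']],[0,0,1]])@np.c_[np.array(P['R']),np.array(P['t']).ravel()]
for w in ((321.5,164),):
  for s in ((323,177),(322,177.5)):
    X=cv2.triangulatePoints(mat(P),mat(S),np.array(w,float),np.array(s,float));print((X[:3]/X[3]).ravel())
# ball as circle
g=cv2.GaussianBlur(cv2.cvtColor(a,cv2.COLOR_BGR2GRAY),(3,3),0)
print(cv2.HoughCircles(g[110:220,260:380],cv2.HOUGH_GRADIENT_ALT,1,20,param1=80,param2=.7,minRadius=15,maxRadius=45))
```

```text
(array([322.57597305, 157.44797904]), array([   5,    0,   75,   80, 2672], dtype=int32)) (array([326.46153846, 178.9010989 ]), array([  7,   7,  17,  15, 182], dtype=int32))
[495.37809964   1.77746999 166.98350456]
[494.64397335   3.00980888 165.44157258]
[[[60.      52.      27.75953]]]
```

Run:
```python
from h import *
import json
P=json.load(open('pwd.json'));t=np.array([535.67,14.8]);y=np.pi-2.832
ex=np.array([np.cos(y),np.sin(y)]);ey=np.array([-ex[1],ex[0]])
C=-np.array(P['R']).T@np.array(P['t']);print(C)
for z in (158,161,164,167,180):
    X=ray('w',320,162,z,P);d=X[:2]-t;print(z,X,'ball-TCP in crank xy',d@ex,d@ey,'radius px',343.7*15/((np.array(P['R'])@X+np.array(P['t']))[2]))
D=np.array([537.8,24.9])-t;print('tool dp',-D@ex*1e-3,  D@ey*1e-3, np.degrees(y))
```

```text
[458.08131602 -10.48318358 341.68591635]
158 [495.56914184   2.26100669 158.        ] ball-TCP in crank xy -42.01463698965339 0.27469436392247054 radius px 27.557777377829805
161 [494.95688218   2.05286569 161.        ] ball-TCP in crank xy -42.66120291627413 0.262986420839813 radius px 28.01533009584365
164 [494.34462251   1.84472469 164.        ] ball-TCP in crank xy -43.30776884289481 0.25127847775713935 radius px 28.488333201622893
167 [493.73236285   1.63658369 167.        ] ball-TCP in crank xy -43.954334769515505 0.2395705346744657 radius px 28.977582715206207
180 [491.07923764   0.73463934 180.        ] ball-TCP in crank xy -46.75612045153852 0.18883611464956146 radius px 31.307461431906113
tool dp -0.005105908902013659 0.00897087477809927 17.738352418950868
```

{"api": "jog_arm", "payload": {
  "dp": [
    [-0.003,0.009,0],
    [0,0,0.02],
    [0,0,0.02],
    [0,0,0.01],
    [0,0,0],
    [0,0,0]
  ],
  "twist": [0,3.7,0,0,0,0]
}}

```text
time: 9.07
tool_pos: [537.1, 24.6, 134.5]
tcp_rot: [-3.141, 0.001, -2.896]
contact_force: [-0.3, 0.5, -4.7]
grip_width: 26.0
finger_force: 29.9
```

{"api": "jog_arm", "payload": {
  "dp": [
    [0.001,0,0.006],
    [0,0,0.006],
    [0,0,0.004],
    [0,0,0.004],
    [0,0,0]
  ],
  "twist": [0,0,0,0,0]
}}

```text
time: 9.7
tool_pos: [535.6, 24.5, 113.4]
tcp_rot: [3.141, -0.0, -2.896]
contact_force: [0.4, 0.1, -5.1]
grip_width: 25.6
finger_force: 29.9
```

No contact yet, so I'll keep lowering gently.

{"api": "jog_arm", "payload": {
  "dp": [
    [0,0,0.003],
    [0,0,0.003],
    [0,0,0.003],
    [0,0,0]
  ],
  "twist": [0,0,0,0]
}}

```text
time: 10.2
tool_pos: [536.5, 24.2, 104.8]
tcp_rot: [-3.141, 0.002, -2.896]
contact_force: [4.6, -1.5, -6.1]
grip_width: 25.9
finger_force: 29.9
```

{"api": "jog_arm", "payload": {
  "dp": [
    [-0.001,0,0],
    [0,0,0.002],
    [0,0,0.002],
    [0,0,0]
  ],
  "twist": [0,0,0,0]
}}

```text
time: 10.7
tool_pos: [536.8, 24.7, 100.7]
tcp_rot: [-3.141, 0.001, -2.896]
contact_force: [5.1, -1.0, -5.9]
grip_width: 26.1
finger_force: 29.9
```

{"api": "jog_arm", "payload": {
  "dp": [
    [-0.001,0,0],
    [0,0,0.002],
    [0,0,0.002],
    [0,0,0.002],
    [0,0,0]
  ],
  "twist": [0,0,0,0,0]
}}

```text
time: 11.32
tool_pos: [537.3, 25.0, 94.4]
tcp_rot: [3.141, -0.001, -2.896]
contact_force: [3.0, -0.5, -5.7]
grip_width: 25.8
finger_force: 29.9
```

{"api": "jog_arm", "payload": {
  "dp": [
    [0,0,0.002],
    [0,0,0.002],
    [0,0,0.002],
    [0,0,0]
  ],
  "twist": [0,0,0,0]
}}

```text
time: 11.82
tool_pos: [538.3, 25.2, 93.1]
tcp_rot: [-3.141, 0.004, -2.896]
contact_force: [-8.4, 1.5, 29.9]
grip_width: 26.0
finger_force: 30.0
```

{"api": "jog_arm", "payload": {
  "dp": [
    [0,0,-0.002],
    [0,0,0],
    [0,0,0],
    [0,0,0],
    [0,0,0],
    [0,0,0]
  ],
  "twist": [0,0,0,0,0,0],
  "jaw": 0.0918
}}

```text
time: 12.58
tool_pos: [537.4, 24.9, 90.5]
tcp_rot: [3.141, -0.0, -2.896]
contact_force: [-1.1, 0.3, -0.3]
grip_width: 81.1
finger_force: 0.0
```

{"api": "jog_arm", "payload": {
  "dp": [
    [0,0,-0.03],
    [0,0,-0.04],
    [0.02,0,-0.04],
    [0.03,0,-0.03],
    [0.03,0,0],
    [0,0,0],
    [0,0,0]
  ],
  "twist": [0,0,0,0,0,0,0]
}}

```text
time: 13.45
tool_pos: [460.5, 5.5, 230.7]
tcp_rot: [-3.142, 0.001, -2.896]
contact_force: [0.7, -0.2, -0.4]
grip_width: 92.1
finger_force: 0.0
```

Run:
```python
from h import *
import json
P=bot.camera_params('wrist');a=bot.capture('wrist');o=bot.get_obs();print(o['tool_pos'],o['tcp_rot'])
b=bot.capture('scene');S=bot.camera_params('scene')
u,v=proj('scene',[540,25,80],S).astype(int);print('crop origin',u-60,v-60)
c=cv2.resize(b[v-60:v+60,u-60:u+60],(400,400),interpolation=cv2.INTER_CUBIC)
json.dump({k:np.array(P[k]).tolist() for k in ('fx','fy','cx','cy','R','t')},open('pwe.json','w'))
cv2.imwrite('pics/we.png',a);cv2.imwrite('pics/se.png',b);
# overlay of seated model
y=np.radians(14.1);ex=np.array([np.cos(y),np.sin(y),0]);ey=np.array([-ex[1],ex[0],0]);h=np.array([537.8,24.9,40])
for cc,PP,f,off in ((a,P,1,(0,0)),(c,S,400/120,(u-60,v-60))):
  q=[proj('w',h+ex*i+ey*j+[0,0,76],PP) for i,j in((-20,-13),(20,-13),(20,13),(-20,13))]
  cv2.polylines(cc,[((np.array(q)-off)*f).astype(int)],True,(0,255,0),1)
  for p in (h-45*ex+[0,0,40],h+95*ex+[0,0,94.5]):
    w=((proj('w',p,PP)-off)*f).astype(int);cv2.circle(cc,tuple(int(i) for i in w),3,(0,255,0),1)
cv2.imwrite('pics/e.png',np.hstack([c,a[:,120:520]]))
```

```text
[460.63137002   5.56833457 230.53223419] [ 3.14145186e+00  2.48286608e-04 -2.89605296e+00]
crop origin 265 136
```

View pics/e.png

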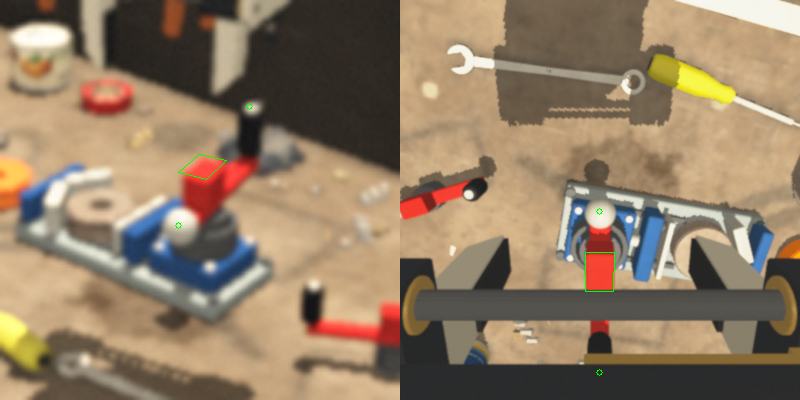

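The seated-crank model overlays the picture in both views: ball, block and knob top all match, so the crank is down. Now to the knob.

{"api": "jog_arm", "payload": {
  "dp": [
    [-0.035,0,0],
    [-0.045,0,0],
    [-0.045,0,0],
    [-0.035,0,0.02],
    [-0.0147,0,0.03],
    [0,0,0.02],
    [0,0,0]
  ],
  "twist": [0,0,0,0,0,0,0]
}}

```text
time: 14.42
tool_pos: [628.7, 48.4, 157.9]
tcp_rot: [3.14, -0.005, -2.896]
contact_force: [-0.1, -1.0, 0.1]
grip_width: 91.7
finger_force: 0.0
```

{"api": "jog_arm", "payload": {
  "dp": [
    [-0.001,0,0.02],
    [0,0,0.02],
    [0,0,0.015],
    [0,0,0.007],
    [0,0,0]
  ],
  "twist": [0,0,0,0,0]
}}

```text
time: 15.05
tool_pos: [630.4, 48.2, 98.8]
tcp_rot: [3.141, -0.0, -2.896]
contact_force: [0.5, 0.3, 0.7]
grip_width: 91.9
finger_force: 0.0
```

{"api": "jog_arm", "payload": {
  "dp": [
    [0,0,0],
    [0,0,0],
    [0,0,0],
    [0,0,0],
    [0,0,0],
    [0,0,0],
    [0,0,0],
    [0,0,0]
  ],
  "twist": [0,0,0,0,0,0,0,0],
  "jaw": 0.018
}}

```text
time: 16.05
tool_pos: [630.3, 48.2, 98.7]
tcp_rot: [3.142, 0.0, -2.896]
contact_force: [0.6, -0.0, -0.2]
grip_width: 25.3
finger_force: 30.0
```

{"api": "jog_arm", "payload": {
  "dp": [
    [0.0004,-0.0083,0],
    [0.0004,-0.0083,0],
    [0.0004,-0.0083,0],
    [0.0004,-0.0083,0],
    [0.0004,-0.0083,0],
    [0.0004,-0.0083,0],
    [0,0,0]
  ],
  "twist": [5,5,5,5,5,5,0]
}}

```text
time: 16.92
tool_pos: [630.1, -1.3, 99.1]
tcp_rot: [3.141, 0.002, 2.864]
contact_force: [3.1, 0.6, 0.1]
grip_width: 25.5
finger_force: 30.0
```

{"api": "jog_arm", "payload": {
  "dp": [
    [0.0004,-0.0083,0],
    [0.0004,-0.0083,0],
    [0.0004,-0.0083,0],
    [0.0004,-0.0083,0],
    [0.0004,-0.0083,0],
    [0.0004,-0.0083,0],
    [0.0004,-0.0083,0],
    [0,0,0]
  ],
  "twist": [5,5,5,5,5,5,5,0]
}}

```text
time: 17.92
tool_pos: [598.4, -49.4, 99.3]
tcp_rot: [3.14, 0.002, 2.255]
contact_force: [4.2, -2.6, 0.9]
grip_width: 25.4
finger_force: 30.0
```

{"api": "jog_arm", "payload": {
  "dp": [
    [0.0001,-0.005,0],
    [0.0001,-0.005,0],
    [0.0001,-0.005,0],
    [0.0001,-0.005,0],
    [0.0001,-0.005,0],
    [0,0,0]
  ],
  "twist": [3,3,3,3,3,0]
}}

```text
time: 18.68
tool_pos: [577.5, -62.4, 99.3]
tcp_rot: [3.14, 0.002, 1.994]
contact_force: [4.5, -2.7, 0.5]
grip_width: 25.5
finger_force: 30.0
```

{"api": "jog_arm", "payload": {
  "dp": [
    [0.0001,-0.005,0],
    [0.0001,-0.005,0],
    [0.0001,-0.005,0],
    [0.0001,-0.005,0],
    [0,0,0]
  ],
  "twist": [3,3,3,3,0]
}}

```text
time: 19.3
tool_pos: [558.4, -68.8, 99.3]
tcp_rot: [3.14, 0.002, 1.784]
contact_force: [3.1, -3.1, 0.6]
grip_width: 25.6
finger_force: 30.0
```

{"api": "jog_arm", "payload": {
  "dp": [
    [0.0003,-0.005,0],
    [0.0002,-0.005,0],
    [0.0002,-0.005,0],
    [0.0001,-0.005,0],
    [0,0,0]
  ],
  "twist": [3,3,3,3,0]
}}

```text
time: 19.92
tool_pos: [539.3, -70.8, 99.6]
tcp_rot: [3.137, 0.002, 1.575]
contact_force: [5.8, -3.3, 1.1]
grip_width: 25.6
finger_force: 30.0
```

{"api": "jog_arm", "payload": {
  "dp": [
    [0.0001,-0.005,0],
    [0.0002,-0.005,0],
    [0.0001,-0.005,0],
    [0,0,0]
  ],
  "twist": [3,3,3,0]
}}

```text
time: 20.42
tool_pos: [527.3, -69.9, 100.5]
tcp_rot: [3.13, 0.001, 1.418]
contact_force: [12.1, -2.8, -1.4]
grip_width: 25.5
finger_force: 30.1
```

{"api": "jog_arm", "payload": {
  "dp": [
    [0.0001,-0.003,0],
    [0,0,0],
    [0,0,0]
  ],
  "twist": [2,0,0]
}}

```text
time: 20.8
tool_pos: [524.9, -69.6, 100.6]
tcp_rot: [3.129, 0.001, 1.384]
contact_force: [12.4, -3.1, -0.7]
grip_width: 25.7
finger_force: 30.1
```

{"api": "jog_arm", "payload": {
  "dp": [
    [0.0001,-0.003,0],
    [0,-0.003,0],
    [0,0,0],
    [0,0,0]
  ],
  "twist": [2,2,0,0]
}}

```text
time: 21.3
tool_pos: [519.0, -68.6, 100.7]
tcp_rot: [3.129, 0.001, 1.314]
contact_force: [12.9, -4.4, -0.1]
grip_width: 25.4
finger_force: 30.1
```

Run:
```python
from h import *
import json
P=bot.camera_params('wrist');a=bot.capture('wrist');cv2.imwrite('pics/wf.png',a)
o=bot.get_obs();t=o['tool_pos'][:2];h=np.array([537.8,24.9]);d=t-h;print(t,np.hypot(*d),np.degrees(np.arctan2(d[1],d[0])),o['moment'])
y=np.radians(93.6);n=h+122*np.array([np.cos(y),np.sin(y)]);print('nest',n)
for cam in ('wrist','top'):
  if cam=='top': a=bot.capture('top');cv2.imwrite('pics/tf.png',a);P=bot.camera_params('top')
  for l,z in (('pulley',40),('vice_pad',40),('crank',40),('grip_block',116)):
    for d in bot.masks_of(cam,l):
      ys,xs=np.nonzero(d['pixels']);W=np.array([ray('w',i,j,z,P)[:2] for i,j in zip(xs,ys)],np.float32)
      print(cam,l,round(d['confidence'],2),np.round(cv2.minEnclosingCircle(W)[0],1),np.round(cv2.minEnclosingCircle(W)[1],1),np.round(d['bbox']))
```

```text
[519.01389488 -68.57350897] 95.34261704766298 -101.36379428269403 [-1.15915326 -2.68843073 -0.02246348]
nest [530.13955662 146.65926087]
wrist crank 0.84 [523.9 -34.1] 97.2 [306. 146.  86. 288.]
wrist grip_block 0.62 [529.3 -18.5] 64.0 [306. 144.  90. 287.]
wrist grip_block 0.38 [538.7  22.2] 40.7 [305.  77. 185. 147.]
top pulley 0.93 [415.7 269.1] 43.5 [262. 241.  28.  27.]
top pulley 0.68 [526.6 145.7] 33.3 [297. 203.  20.  22.]
top pulley 0.62 [521.9 280.3] 36.0 [260. 206.  21.  19.]
top crank 0.57 [541.4  34.8] 52.1 [332. 203.  32.   8.]
top grip_block 0.68 [529.   35.8] 48.9 [331. 200.  32.  13.]
```

{"api": "jog_arm", "payload": {
  "dp": [
    [0.0001,-0.0033,0],
    [0.0001,-0.0033,0],
    [0,-0.0033,0],
    [0.0001,-0.0033,0],
    [0,0,0]
  ],
  "twist": [2,2,2,2,0]
}}

```text
time: 22.42
tool_pos: [503.4, -64.2, 100.0]
tcp_rot: [3.136, 0.001, 1.174]
contact_force: [3.6, -6.6, 3.7]
grip_width: 25.8
finger_force: 30.0
```

{"api": "jog_arm", "payload": {
  "dp": [
    [0.0001,-0.0033,0],
    [0.0001,-0.0033,0],
    [0.0001,-0.0033,0],
    [0.0001,-0.0033,0],
    [0,0,0]
  ],
  "twist": [2,2,2,2,0]
}}

```text
time: 23.05
tool_pos: [488.9, -57.3, 99.1]
tcp_rot: [-3.141, 0.002, 1.035]
contact_force: [-2.5, -5.1, 4.4]
grip_width: 25.4
finger_force: 30.0
```

Run:
```python
from h import *
P=bot.camera_params('wrist');a=bot.capture('wrist');b=bot.capture('scene');S=bot.camera_params('scene')
o=bot.get_obs();print(o['tool_pos'],o['contact_force'],o['moment'])
t=o['tool_pos'][:2];h=np.array([537.8,24.9,40]);d=t-h[:2];y=np.arctan2(d[1],d[0]);ex=np.array([np.cos(y),np.sin(y),0]);ey=np.array([-ex[1],ex[0],0])
u,v=proj('w',[530,40,70],S).astype(int);o0=(u-70,v-70)
c=cv2.resize(b[v-70:v+70,u-70:u+70],(400,400),interpolation=cv2.INTER_CUBIC)
w=cv2.resize(a[0:250,140:540],(400,250))
w=cv2.resize(a[20:270,195:445],(400,400),interpolation=cv2.INTER_CUBIC)
for cc,PP,f,off in ((w,P,1.6,(195,20)),(c,S,400/140,o0)):
  q=[proj('w',h+ex*i+ey*j+[0,0,76],PP) for i,j in((-20,-13),(20,-13),(20,13),(-20,13))]
  cv2.polylines(cc,[((np.array(q)-off)*f).astype(int)],True,(0,255,0),1)
  for p in (h-45*ex+[0,0,40],):
    k=((proj('w',p,PP)-off)*f).astype(int);cv2.circle(cc,tuple(int(i) for i in k),4,(0,255,0),1)
cv2.imwrite('pics/f.png',np.hstack([c,w]))
```

```text
[488.91404354 -57.26445654  99.04283011] [-2.51673592 -5.88936476  5.2681256 ] [-1.04941569  0.46132934 -0.02496518]
```

View pics/f.png

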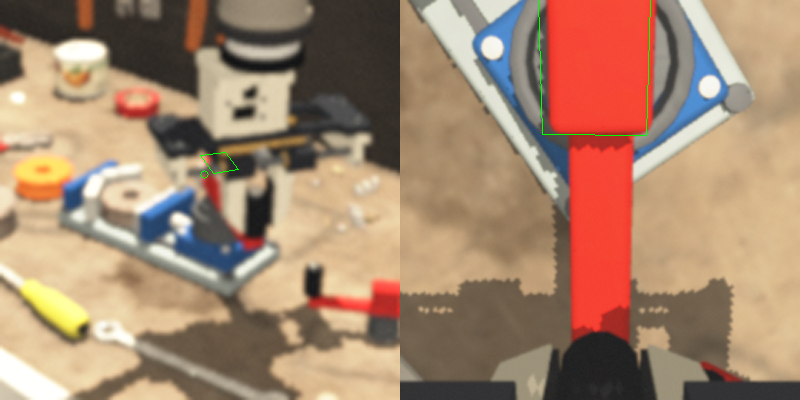

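The last view shows the crank still down in the collar, with the block matching the overlay, and the pulley against the V jaw. I'll keep turning towards the stop.

{"api": "jog_arm", "payload": {
  "dp": [
    [0.0001,-0.0033,0],
    [0.0001,-0.0033,0],
    [0.0001,-0.0033,0],
    [0,0,0]
  ],
  "twist": [2,2,2,0]
}}

```text
time: 23.65
tool_pos: [480.1, -51.0, 98.7]
tcp_rot: [-3.139, 0.002, 0.93]
contact_force: [-4.4, -4.8, 3.9]
grip_width: 25.4
finger_force: 30.0
```

{"api": "jog_arm", "payload": {
  "dp": [
    [0.0001,-0.0033,0],
    [0.0001,-0.0033,0],
    [0.0001,-0.0033,0],
    [0,0,0]
  ],
  "twist": [2,2,2,0]
}}

```text
time: 24.15
tool_pos: [473.1, -44.2, 98.7]
tcp_rot: [-3.14, 0.001, 0.825]
contact_force: [-2.4, -1.5, 3.6]
grip_width: 25.4
finger_force: 30.0
```

{"api": "jog_arm", "payload": {
  "dp": [
    [0.0001,-0.0033,0],
    [0.0001,-0.0033,0],
    [0,0,0]
  ],
  "twist": [2,2,0]
}}

```text
time: 24.52
tool_pos: [468.6, -39.8, 98.7]
tcp_rot: [-3.14, 0.001, 0.754]
contact_force: [-3.3, -3.1, 3.6]
grip_width: 25.5
finger_force: 30.0
```

{"api": "jog_arm", "payload": {
  "dp": [
    [0.0001,-0.0033,0],
    [0.0001,-0.0033,0],
    [0,0,0]
  ],
  "twist": [2,2,0]
}}

```text
time: 24.9
tool_pos: [464.1, -35.1, 98.7]
tcp_rot: [-3.141, 0.002, 0.684]
contact_force: [-4.9, -4.6, 6.4]
grip_width: 25.5
finger_force: 30.0
```

Run:
```python
from h import *
P=bot.camera_params('top');bot.capture('top')
o=bot.get_obs();d=o['tool_pos'][:2]-np.array([537.8,24.9]);print(np.hypot(*d),np.degrees(np.arctan2(d[1],d[0])),o['contact_force'],o['moment'])
S=bot.camera_params('scene');bot.capture('scene')
for cam,PP in (('top',P),('scene',S)):
  for l,z in (('pulley',40),('vice_pad',40)):
    for d in bot.masks_of(cam,l):
      ys,xs=np.nonzero(d['pixels']);W=np.array([ray('w',i,j,z,PP)[:2] for i,j in zip(xs,ys)],np.float32)
      print(cam,l,round(d['confidence'],2),np.round(W.mean(0),1),np.round(W.min(0)),np.round(W.max(0)),np.round(d['bbox']))
```

```text
95.00148610667134 -140.8413491718856 [-4.57043513 -4.8323557   5.22732075] [-0.79837284  1.06696614  0.01500531]
top pulley 0.88 [521.4 281.3] [491. 246.] [555. 314.] [259. 206.  23.  18.]
top pulley 0.82 [526.3 146.1] [494. 115.] [558. 179.] [300. 204.  18.  19.]
top pulley 0.58 [415.4 268.3] [374. 224.] [457. 311.] [263. 240.  27.  32.]
top pulley 0.33 [521.1 108.5] [518. 108.] [524. 108.] [311. 207.   2.  -1.]
top vice_pad 0.48 [523.8 108.5] [498. 105.] [555. 112.] [312. 205.   0.  19.]
top vice_pad 0.32 [558.2  39.6] [521.  15.] [592.  65.] [330. 198.  16.  20.]
scene pulley 0.59 [492.2 246. ] [453. 201.] [536. 292.] [264. 192.  18.  15.]
scene pulley 0.58 [392.5 237. ] [340. 180.] [449. 298.] [240. 205.  33.  19.]
scene pulley 0.51 [518.4 139.6] [475. 100.] [561. 174.] [296. 201.  23.  17.]
scene pulley 0.22 [495.4  62.5] [440. -60.] [575. 223.] [308. 209.  75.  44.]
```

{"api": "jog_arm", "payload": {
  "dp": [
    [0.0001,-0.0033,0],
    [0.0001,-0.0033,0],
    [0,0,0]
  ],
  "twist": [2,2,0]
}}

```text
time: 25.58
tool_pos: [459.8, -29.9, 98.7]
tcp_rot: [-3.14, 0.003, 0.615]
contact_force: [-7.4, -6.6, 6.8]
grip_width: 25.4
finger_force: 30.0
```

{"api": "jog_arm", "payload": {
  "dp": [
    [0.0001,-0.0033,0],
    [0.0001,-0.0033,0],
    [0,0,0]
  ],
  "twist": [2,2,0]
}}

```text
time: 25.95
tool_pos: [456.9, -25.2, 99.0]
tcp_rot: [3.14, 0.003, 0.545]
contact_force: [-6.2, -10.0, 6.5]
grip_width: 25.7
finger_force: 30.0
```

{"api": "jog_arm", "payload": {
  "dp": [
    [-0.001,-0.0033,0],
    [0,-0.0033,0],
    [0,0,0]
  ],
  "twist": [2,2,0]
}}

```text
time: 26.32
tool_pos: [454.2, -20.5, 99.2]
tcp_rot: [3.138, 0.0, 0.475]
contact_force: [-3.0, -11.3, 5.1]
grip_width: 25.2
finger_force: 30.0
```

{"api": "jog_arm", "payload": {
  "dp": [
    [0,-0.0033,0],
    [0,0,0]
  ],
  "twist": [2,0]
}}

```text
time: 26.58
tool_pos: [453.0, -18.1, 99.4]
tcp_rot: [3.137, 0.0, 0.441]
contact_force: [-1.5, -13.5, 4.8]
grip_width: 25.6
finger_force: 30.0
```

The load now is tangential at 11 N, and the pad and pulley have matched the home position since about −95°. So the drive is at its stop. I'll back off a touch within the hex slack, to unload without turning the drive, then let go.

{"api": "jog_arm", "payload": {
  "dp": [
    [0,0.0033,0],
    [0,0.0025,0],
    [0,0,0]
  ],
  "twist": [-2,-2,0]
}}

```text
time: 26.95
tool_pos: [453.9, -20.9, 98.7]
tcp_rot: [-3.14, 0.001, 0.51]
contact_force: [-4.1, -1.9, 5.9]
grip_width: 25.4
finger_force: 30.0
```

{"api": "jog_arm", "payload": {
  "dp": [
    [0,0,0],
    [0,0,0],
    [0,0,0],
    [0,0,0],
    [0,0,0],
    [0,0,0]
  ],
  "twist": [0,0,0,0,0,0],
  "jaw": 0.07
}}

```text
time: 27.7
tool_pos: [454.5, -20.9, 98.7]
tcp_rot: [-3.142, -0.0, 0.507]
contact_force: [-0.0, -0.9, 0.6]
grip_width: 70.2
finger_force: 0.0
```

{"api": "jog_arm", "payload": {
  "dp": [
    [0,0,-0.02],
    [0,0,-0.03],
    [0,0,-0.03],
    [0.0,0,-0.03],
    [-0.03,0,-0.03],
    [-0.04,0,0],
    [0,0,0]
  ],
  "twist": [0,0,0,0,0,0,0]
}}

```text
time: 28.58
tool_pos: [391.8, -55.5, 239.1]
tcp_rot: [3.141, -0.0, 0.505]
contact_force: [0.9, 0.4, 0.6]
grip_width: 70.1
finger_force: 0.0
```

Run:
```python
from h import *
o=bot.get_obs();print(o['time'],o['tool_pos'],o['tcp_rot'])
R=bot.camera_params('wrist');a=bot.capture('wrist');cv2.imwrite('pics/wg.png',a)
for l,z in (('pulley',40),('vice_pad',40),('knob',112),('grip_block',116),('crank',80)):
    for d in bot.masks_of('wrist',l):
      ys,xs=np.nonzero(d['pixels']);W=np.array([ray('w',i,j,z,R)[:2] for i,j in zip(xs,ys)],np.float32)
      print(l,round(d['confidence'],2),np.round(W.mean(0),1),np.round(cv2.minEnclosingCircle(W)[0],1),round(cv2.minEnclosingCircle(W)[1],1),np.round(d['bbox']))
S=bot.camera_params('scene');b=bot.capture('scene');cv2.imwrite('pics/sg.png',b)
for l in ('knob','grip_block','crank'):
  for d in bot.find_in('scene',l): print('scene',l,round(d['confidence'],2),np.round(d['bbox']))
for n,p in (('block top',[537.8,24.9,116]),('origin',[537.8,24.9,40])): print(n,proj('w',p,R),proj('w',p,S))
# red block top in the scene / wrist
for nm,im,PP in (('w',a,R),('s',b,S)):
  u,v=proj('w',[537.8,24.9,100],PP).astype(int);h=cv2.cvtColor(im,cv2.COLOR_BGR2HSV)
  m=(((h[...,0]<8)|(h[...,0]>172))&(h[...,1]>150)&(h[...,2]>70)).astype(np.uint8);n,l,st,ce=cv2.connectedComponentsWithStats(m)
  for i in range(1,n):
    if st[i,4]>100 and np.hypot(*(ce[i]-[u,v]))<90: print(nm,(u,v),st[i],np.round(ce[i]))
```

```text
28.575 [391.84079852 -55.45645264 239.1412536 ] [ 3.14107873e+00 -2.36980116e-04  5.05489274e-01]
pulley 0.72 [397.9 239. ] [403.4 242.4] 42.3 [45. 14. 88. 26.]
knob 0.7 [481.7  -6.3] [481.5  -7.2] 43.8 [322.  58.  45. 117.]
knob 0.68 [503.1 -96.4] [503.2 -97.6] 10.5 [433.  93.  26.  17.]
knob 0.64 [454.7 -20.5] [454.4 -20.8] 13.4 [319. 101.  32.  35.]
grip_block 0.84 [481.9  -6.4] [481.8  -7.5] 42.8 [321.  58.  38. 116.]
grip_block 0.72 [ 523.2 -129.1] [ 521.7 -127.5] 46.7 [481.  90. 119.  31.]
crank 0.81 [483.9  -5.2] [483.8  -6.5] 48.2 [321.  59.  43. 115.]
crank 0.76 [ 530.3 -143.3] [ 529.  -141.2] 52.2 [479.  91. 119.  36.]
scene knob 0.74 [310. 209.  74.  48.]
scene knob 0.55 [360. 228.   5.  13.]
scene knob 0.49 [320. 203.   7.  15.]
scene grip_block 0.91 [379. 235.  45.  30.]
scene grip_block 0.79 [323. 200.  17.  32.]
scene crank 0.82 [379. 235.  45.  28.]
scene crank 0.73 [325. 199.  21.  33.]
scene crank 0.29 [310. 209.  77.  47.]
block top [318.89909951 -38.75092755] [325.79920179 185.95096519]
origin [319.02060496 -10.63186312] [325.19727601 208.7736067 ]
w (np.int64(318), np.int64(-31)) [ 308    0   25   87 2019] [319.  42.]
s (np.int64(325), np.int64(190)) [316 184  16  32 213] [325. 197.]
s (np.int64(325), np.int64(190)) [357 228  36  12 215] [378. 234.]
```

{"api": "jog_arm", "payload": {
  "dp": [
    [0.03,-0.008,-0.01],
    [0.05,-0.011,-0.01],
    [0.05,-0.011,-0.01],
    [0.05,-0.011,-0.01],
    [0.04,-0.01,0],
    [0.01,0,0],
    [0,0,0],
    [0,0,0]
  ],
  "twist": [0,0,0,0,0,0,0,0]
}}

```text
time: 30.08
tool_pos: [568.9, 100.6, 278.8]
tcp_rot: [-3.141, 0.001, 0.506]
contact_force: [0.0, 0.7, -1.3]
grip_width: 70.1
finger_force: 0.0
```

Run:
```python
from h import *
R=bot.camera_params('wrist');a=bot.capture('wrist');cv2.imwrite('pics/wh.png',a)
print(bot.get_obs()['tool_pos'])
h0=np.array([537.8,24.9]);y=np.radians(93.6);vy=np.array([np.cos(y),np.sin(y)]);vx=np.array([vy[1],-vy[0]])
def rep(nm,xs,ys,z,PP):
    W=np.array([ray('w',i,j,z,PP)[:2] for i,j in zip(xs,ys)],np.float32);V=np.c_[(W-h0)@vx,(W-h0)@vy]
    print(nm,'world',np.round(W.mean(0),1),'vice mean',np.round(V.mean(0),1),'min',np.round(V.min(0),1),'max',np.round(V.max(0),1),'rect',[np.round(q,1).tolist() for q in cv2.minAreaRect(W)])
for l,z in (('pulley',40),('vice_pad',46),('knob',134),('crank',80)):
    for d in bot.masks_of('wrist',l)[:3]:
      ys,xs=np.nonzero(d['pixels']);rep(f"{l} {d['confidence']:.2f}",xs,ys,z,R)
# before: same from the first wrist picture is pad mean at 95.8 (z 40)
h=cv2.cvtColor(a,cv2.COLOR_BGR2HSV);m=(((h[...,0]<8)|(h[...,0]>172))&(h[...,1]>150)&(h[...,2]>200)).astype(np.uint8)
n,l,st,ce=cv2.connectedComponentsWithStats(m);print('proj block',proj('w',[*h0,116],R))
for i in range(1,n):
    if st[i,4]>300: print(st[i]);ys,xs=np.nonzero(l==i);rep('red',xs,ys,116,R)
```

```text
[568.93654346 100.51790171 278.98562025]
pulley 0.88 world [532.5 145.2] vice mean [  2.2 120.4] min [-33.8  86. ] max [ 36.8 154.1] rect [[532.3, 144.8], [69.3, 66.6], 25.2]
pulley 0.68 world [543.9 111.8] vice mean [11.5 86.4] min [-48.6 -41.1] max [ 54.6 187.9] rect [[537.7, 99.0], [102.6, 229.7], 5.0]
vice_pad 0.63 world [538.4 109. ] vice mean [ 5.9 83.9] min [-33.4  77.9] max [40.6 88.7] rect [[536.2, 108.0], [74.1, 10.7], 4.1]
crank 0.83 world [527.7  17.1] vice mean [-10.6  -7.2] min [-131.6  -77.7] max [56.3 32.7] rect [[500.3, 2.4], [207.7, 41.5], 30.4]
proj block [368.47452928 235.55599222]
[   0   23   92   70 2314]
red world [541.8 363.8] vice mean [ 25.3 338. ] min [-17.1 300.9] max [ 67.7 368.3] rect [[541.2, 363.9], [34.4, 97.8], 56.9]
```

Run:
```python
from h import *
R=bot.camera_params('wrist');S=bot.camera_params('scene')
y=np.radians(-151);ex=np.array([np.cos(y),np.sin(y),0]);ey=np.array([-ex[1],ex[0],0])
b=bot.capture('scene');a=bot.capture('wrist')
def knobtop(PP,dz): return proj('w',np.array([537.8,24.9,40+dz])+95*ex+[0,0,94.5],PP)
for nm,im,PP,vmin in (('s',b,S,70),('w',a,R,60)):
  for dz in (0,6):
    o=np.array([537.8,24.9,40+dz])
    pts=[o+ex*i+ey*j+[0,0,k] for i,j,k in [(s*20,t*13,q) for s in(-1,1) for t in(-1,1) for q in(46,76)]+[(q,t*10,k) for q in(-35,82) for t in(-1,1) for k in(34,46)]]
    q=np.array([proj('w',p,PP) for p in pts]);print(nm,dz,'pred red',np.round([*q.min(0),*q.max(0)],1),'ball',np.round(proj('w',o-45*ex+[0,0,40],PP),1),'knobtop',np.round(knobtop(PP,dz),1))
  h=cv2.cvtColor(im,cv2.COLOR_BGR2HSV);m=(((h[...,0]<8)|(h[...,0]>172))&(h[...,1]>140)&(h[...,2]>vmin)).astype(np.uint8);n,l,st,ce=cv2.connectedComponentsWithStats(m)
  c=(q.min(0)+q.max(0))/2
  for i in range(1,n):
    if st[i,4]>60 and np.hypot(*(ce[i]-c))<70: x,yy,w,hh,ar=st[i];print(nm,'seen',x-.5,yy-.5,x+w-.5,yy+hh-.5,ar)
```

```text
s 0 pred red [316.  182.4 331.5 213.3] ball [328.4 190. ] knobtop [318.9 195.7]
s 6 pred red [316.  180.6 331.6 211.4] ball [328.5 188.2] knobtop [318.9 193.7]
s seen 289.5 160.5 304.5 169.5 82
s seen 315.5 183.5 331.5 215.5 211
s seen 356.5 226.5 392.5 239.5 252
w 0 pred red [352.5 191.2 382.2 288.9] ball [365.8 184.1] knobtop [366.8 325.6]
w 6 pred red [352.9 192.9 383.3 291.9] ball [366.5 185.6] knobtop [367.5 329.5]
w seen 353.5 194.5 382.5 288.5 2008
```

```bash
python3 -c "
from plant import bot
print(bot.close_job())"
```

```text
the job is handed in; nothing more can be done
None
```

The job is handed in, result not shown: the large crank sits fully on the hex, was turned clockwise until it resisted at 11–13 N (taken as the stop, though it may have slipped 60° on the hex there), and is released, with the pulley home by camera to within its 2–3 mm error; the clamp force was not measured.

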